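Roll the condiment tray home and lock its kick-down brake

TASK

The condiment tray has been left pulled out with its brake on. Flick the brake lever up, ease the tray back along its tracks until you feel it come up against the buffers, then press the lever down until the brake locks again. Push gently, keep everything on the tray standing and leave the other things alone.

Things in the scene. Friction and masses are not known exactly. Their poses are not given: they have to be found in the camera images.
- track: fixed running gear of the tray: two aluminium channels 268 mm long, 224 mm apart, on the worktop, and a 14 mm wide, 14 mm high steel keeper bar between them that sticks out 40 mm in front. Origin on the worktop midway between the channels, below the tray's front face when pulled right out. x points along the channels to the back (the way the tray rolls home), y left, z up
- tray (a joint): travel of the tray in m: 0 = pulled right out (end stop), growing as it is pushed back along the track's x. Home is somewhere from 0.055 to 0.085. A wooden deck 191 x 270 mm, top 50 mm above the worktop, on four small wheels, with a low wire gallery; rolls with about 2 N of resistance
- tray_rear (a point): middle of the back face of the tray's rear beam, 191 mm behind the front face. Behind it a fixed cross beam carries two rubber-tipped sprung buffers. Where that beam is screwed down, and so where home is, differs by 15 mm either way and is not measured: feel for it. The buffers start to yield 2.5 mm before home, together 1.6 N per mm, and are solid 6 mm past home
- front_board (a point): middle of the front face of the tray's wooden front board, 33 mm above the worktop; moves with the tray. The board is 270 mm wide and spans 16 to 50 mm above the worktop; bare except for the brake bracket over the middle (40 mm each side): push beside it. The first 38 mm of deck behind it are free of things
- brake (a joint): angle of the kick-down brake lever in rad: 0 = down, locked, pad level (it can be pressed to -0.04); 0.70 = up, released (the tooth clears the bar from about 0.42). Its friction hinge (about 0.35 N m, 7 N at the pad) holds it wherever it is left. Down with the tray out, its tooth blocks on the keeper bar's front end; down at home, it sits behind the far end
- tooth (a point): lowest point of the tooth under the brake lever, 30 mm in front of the hinge and 2 mm above the worktop when locked. At home the bevelled far end of the keeper bar lets it drop and draws the tray the last few mm onto the buffers. If the tray is more than about 5 mm short of home it lands on the bar: the lever stops near 0.38 and will go no lower
- pedal (a point): centre of the top of the brake lever's pad: steel with black rubber ribs, 36 mm wide along the track's y, 34 mm long (17 mm each way); the place to press it down. When locked it is level, 45 mm in front of the hinge pin and 20 mm above it, 40 mm above the worktop, with at least 24 mm of free height below
- toe_bar (a point): middle of the round steel toe bar along the front edge of the pad: 10 mm thick, 52 mm long along the track's y (8 mm proud of the pad at each end), so it can be pinched by its ends from above and pivots between the fingers. When locked it is 64 mm in front of the hinge pin and 15.5 mm above it, 35.5 mm above the worktop
- brake_hinge (a point): hinge pin of the brake lever, at the middle of the tray's front, 14 mm in front of the front board, 20 mm above the worktop; level, along the track's y axis. The lever points from it to the front, away from the tray
- oil_bottle: green glass bottle, 83 mm across, 256 mm tall, standing loose on the tray (origin: centre of its underside)
- pepper_mill: dark wooden pepper mill, 58 mm across, 190 mm tall, standing loose on the tray (origin: centre of its underside)
- jam_jar: jar with yellow lid, 66 mm across, 100 mm tall, standing loose on the tray (origin: centre of its underside)
- salt_shaker: small glass shaker, 44 mm across, 90 mm tall, standing loose on the tray (origin: centre of its underside)
- mug_a: mug, 86 mm across, 88 mm tall, lying or standing loose on the worktop beside the tray; not part of the job
- wind_up_timer: round kitchen timer, 63 mm across, 53 mm tall, lying or standing loose on the worktop beside the tray; not part of the job
- lemon_a: lemon, 71 mm long, lying or standing loose on the worktop beside the tray; not part of the job
- lemon_b: lemon, 78 mm long, lying or standing loose on the worktop beside the tray; not part of the job
Not all that is in view belongs to the job. What is meant by the pepper_mill is not orange, purple or turquoise, and is the smaller of those in its own colour.

How it is judged:
On the way, in this order (a step that is already met when the one before it is completed fails the run):
1. the brake lever is flicked up while the tray is still out (value of joint brake above 0.45 rad and value of joint tray below 0.02 m), for 0.1 s.
2. the tray is rolled back with the lever up (value of joint tray above 0.045 m and value of joint brake above 0.45 rad), for 0.1 s.
At the end, for the whole second after the job is handed in: the tray is home (travel over 0.048 m) and at rest, the brake lever is fully down (under 0.06 rad, which its tooth allows only behind the keeper bar), and the bottle, mill, jar and shaker stand upright (within 0.15 rad) on the tray (value of joint brake below 0.06 rad and value of joint tray above 0.048 m and velocity of joint tray between -0.005 and 0.005 m/s and angle between each of oil_bottle, pepper_mill, jam_jar, salt_shaker's own z axis and vertical below 0.15 rad and z of each of oil_bottle, pepper_mill, jam_jar, salt_shaker in the frame of track above 0.045 m); the robot touches nothing.
It fails at once if the tray's front board is pushed with more than 25 N (contact force between any of the fingers, the arm and tray_c0 above 25 N).
It fails at once if the brake lever's pad is pressed with more than 40 N (contact force between any of the fingers, the arm and brake_c1 above 40 N).
It fails at once if something on the tray tips over (0.35 rad) (angle between any of oil_bottle, pepper_mill, jam_jar, salt_shaker's own z axis and vertical above 0.35 rad).
It fails at once if one of the other things on the worktop is moved by more than 15 mm (distance of any of mug_a, lemon_a, lemon_b, wind_up_timer from where it was at the start of the episode above 0.015 m).
It also fails if it takes over 64 s, if anything falls off the work surface, if the arm or the gripper's body presses on something with over 40 N, if the wrist force passes 120 N, or if a joint passes its speed limit or range.

ROBOT

A 6-joint arm with a two-finger parallel gripper is mounted at the origin on a cart in front of the work surface, level with it; the furniture and walls round the work are solid. World frame = base frame: x ahead of the robot, y to its left, z up, the work surface at z = 0. Lengths are in m, angles in rad, forces in N, time in s.
With the tool pointing down it reaches from about 0.275 to 1 m from the base axis. Payload 8.4 kg.
Tool frame: the origin (TCP) lies between the finger pads; the fingertips stand 22 mm ahead of it and the grasp point (between the pads) lies 3 mm ahead of it (manip.tip_reach is the z of the fingertips in the tool frame, in m); z points along the fingers, y is the line along which they close (so a half turn about z gives the same grasp; the last joint's range is limited). The gripper opens to 85 mm and grips with 20 to 120 N. Pads are 22 mm wide; open, the fingers measure 114 mm over their backs; the gripper's body (76 mm by 85 mm) begins 54 mm behind the grasp point. The pads swing forward as they close: fully open they stand 13 mm farther back than shut.
Start: joints at [1.257, 0.353, 1.633, -0, 1.155, -0.002], TCP at [0.192, 0.595, 0.253] pointing down, gripper open.
Joint ranges: [-2.63, 2.63], [-0.92, 2.1], [0.06, 2.66], [-1.3, 4.44], [0, 2.69], [-3.02, 3.02]. Speed limits (rad/s): [2.22, 2.22, 2.79, 3.14, 3.14, 3.14].

INTERFACE

Orientations are given as a 3x3 rotation matrix whose columns are the frame's x, y, z axes.
In Python, from rig import telemetry, grab_frame, calibration, manip gives the robot as it stands.
- The arm moves only by the shell command python3 -m jog 'ROWS'. ROWS is JSON, one flat list of numbers, 7 for each row, row after row: the finger opening in mm, from 0 to 85.4, then the shift along the tool's x, y, z each as a share of 0.3 m, from -1 to 1, then the turn, a rotation vector about the tool's x, y, z each as a share of 90 degrees, from -1 to 1. In form: [jaw, x, y, z, rx, ry, rz, jaw, x, y, z, rx, ry, rz, ...]. A call has 1 to 5 rows; each row is the pose to reach, as a shift and turn from the pose commanded when the call began, along the tool's axes at that moment; what a row does not reach only later rows make up. A row lasts 1/8 s, in which the tool goes at most 62.5 mm and 10.7 degrees, less where a joint would pass 70% of its speed; a pose out of reach is approached as far as the arm can. A call with a number of a shift or a turn outside -1 to 1 is refused whole. A call with a gripper value outside its range is refused whole. The fingers move at their own pace and stop on an object; the grip force is fixed at half the most. Time passes only in rows, so rows that repeat a pose let the fingers close. It gives the time, the measured TCP pose, the force, the opening and the grip force at its end, in the units of the state.
- telemetry.sense(): the state, without advancing time (a new reading comes with each control period).
- grab_frame(name): name is "scene" or "top" or "wrist"; returns (picture, depth): 384x512x3 uint8, blue, green, red; 384x512 float32, m along the optical axis (not along the pixel's ray), 0 where there is no reading.
- calibration(name): a dict with "vfov" (degrees; the focal length in pixels is half the picture's height over the tangent of half this angle, whatever the lens; pixels are square), "cx", "cy" (the principal point, pixels), "distortion" ([k1, k2, p1, p2, k3] as OpenCV has them; the pictures are not rectified), "origin" and "orientation" of the camera in the world. Camera axes: x right, y down, z forward; pixel columns grow to the right and rows downward; lengths in m; the calibration is good to about 2 mm. A picture is of the moment at which its call begins: read the wrist's pose just before it. calibration takes no time and is no camera call; for the wrist camera it gives the pose at the moment of the call.
- manip.close_job(): hands the job in; it is judged then, once.
The state is a dict: "t": time; "q": joint angles; "joint_velocities": joint speeds; "tau": joint torques, N m; "eef_pos": TCP position; "tool_rot": TCP orientation; "wrist_force": force on the tool from outside, world axes, zero at the start; "moment": the same for the moment, N m; "width": finger opening in m; "grip_force": force on a finger pad.
Only numpy, scipy, OpenCV 4.12 (cv2) and the standard library are available. Lean on these libraries where they do the work, as an engineer would, in place of code of your own. Each camera call takes 0.05 s, during which the arm holds its last target. There are 200 camera calls.

## Working session

There is one attempt and no reset: what is moved stays moved. The work goes in short steps, Python scripts to look and compute and a shell command to move; the robot and the scene stay as the last step left them, time stands still between calls to the robot, and variables do not carry over. Pictures are saved under pics/ and viewed, at most 10 in all, crops included, and the job is handed in when it is done.

```bash
mkdir -p pics
python3 - <<'E'
from rig import telemetry, grab_frame, calibration, manip
import cv2, numpy as np
s=telemetry.sense(); print(s['t'],s['eef_pos'],s['tool_rot'],s['wrist_force'],manip.tip_reach)
for n in ['scene','top']:
    im,d=grab_frame(n); cv2.imwrite(f'pics/{n}0.png',im); np.save(f'{n}0.npy',d)
    c=calibration(n); print(n,c)
    import pickle; pickle.dump(c,open(f'{n}0.pkl','wb'))
E
```

```text
0.0 [0.19160085 0.59441297 0.25255929] [[-9.51779173e-01  3.06783662e-01 -4.35823016e-04]
 [ 3.06783972e-01  9.51778177e-01 -1.37681915e-03]
 [-7.57878426e-06 -1.44413130e-03 -9.99998957e-01]] [-0.62931138 -0.53518284 -0.30671527] 0.022
scene {'vfov': 54.64760730339126, 'cx': 258.50321099464657, 'cy': 188.75595080124359, 'distortion': array([-0.08617083,  0.        ,  0.        ,  0.        ,  0.        ]), 'origin': array([ 0.1324874 , -0.85510019,  0.78044275]), 'orientation': array([[ 0.91430434, -0.22396856,  0.3374695 ],
       [-0.40447476, -0.54842249,  0.73186948],
       [ 0.02116011, -0.80564934, -0.59201469]])}
top {'vfov': 57.38142427953619, 'cx': 255.9736277262023, 'cy': 195.88031423587913, 'distortion': array([-0.11002994,  0.        ,  0.        ,  0.        ,  0.        ]), 'origin': array([ 0.16235326, -0.1576604 ,  1.00259651]), 'orientation': array([[ 0.37085898, -0.85732027,  0.35702322],
       [-0.92863248, -0.33808929,  0.15276568],
       [-0.01026338, -0.38819788, -0.92151889]])}
```

View pics/scene0.png

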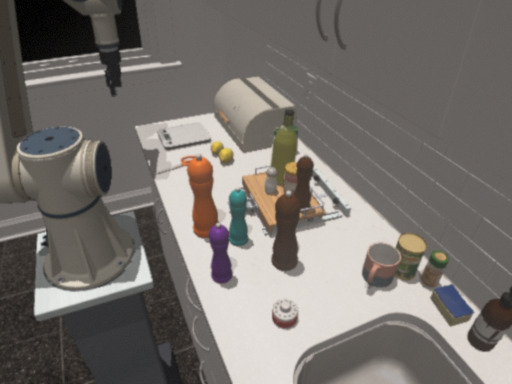

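View pics/top0.png

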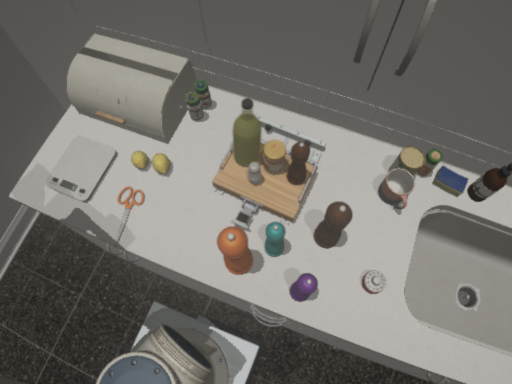

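The top view shows the tray deck at about (265,180) and the brake lever pad at (245,212). The pepper mills are orange (235,250), turquoise (275,238), purple (304,287), a large dark brown one (333,225) on the worktop, and a smaller dark brown one (299,162) on the tray. The smaller brown one on the tray is the pepper_mill. I'll confirm that in one crop.

Run:
```python
import cv2
im=cv2.imread('pics/top0.png')[120:270,190:360]
cv2.imwrite('pics/crop0.png',cv2.resize(im,None,fx=4,fy=4,interpolation=cv2.INTER_CUBIC))
```

```text
(no output)
```

View pics/crop0.png

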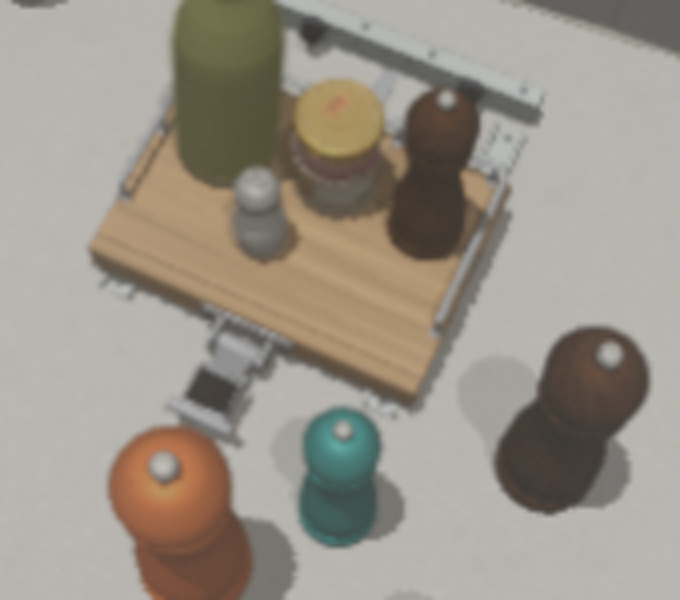

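The crop confirms the small dark mill at crop (430,180) is on the tray and is smaller than the other brown one at (570,420). It also shows the deck front edge running from crop (92,248) to (415,395), the toe bar ends at (172,402) and (240,440), and the pad at (212,390). Next I'll work out the track frame.

```bash
cat > h.py <<'E'
import cv2, numpy as np, pickle
def ray(c,px):
    f=192/np.tan(np.radians(c['vfov'])/2)
    K=np.array([[f,0,c['cx']],[0,f,c['cy']],[0,0,1]])
    p=cv2.undistortPoints(np.float64(px).reshape(-1,1,2),K,c['distortion'])[:,0]
    return np.c_[p,np.ones(len(p))]@c['orientation'].T
def onz(c,px,z):
    r=ray(c,px); return c['origin']+r*((z-c['origin'][2])/r[:,2])[:,None]
def cloud(c,d):
    v,u=np.mgrid[0:d.shape[0],0:d.shape[1]]
    px=np.c_[u.ravel(),v.ravel()]
    return (c['origin']+ray(c,px)*d.ravel()[:,None]).reshape(*d.shape,3)
E
python3 - <<'E'
from h import *
c=pickle.load(open('top0.pkl','rb')); d=np.load('top0.npy'); P=cloud(c,d)
im=cv2.imread('pics/top0.png')
L,R=onz(c,[[213,182],[293.7,218.7]],.05); print('corners',L,R,np.linalg.norm(L-R))
print('toe',onz(c,[[233,220.5],[250,230]],.0355)); print('pad',onz(c,[[243,217.5]],.04))
print('depth pad',P[215:221,240:247].reshape(-1,3).mean(0),'worktop',P[250:256,190:200].reshape(-1,3).mean(0),'deck',P[180:184,228:234].reshape(-1,3).mean(0))
# deck points by height and wood colour
hsv=cv2.cvtColor(im,cv2.COLOR_BGR2HSV)
m=cv2.inRange(hsv,(8,70,90),(22,200,255)); m[:140]=0;m[222:]=0;m[:,:205]=0;m[:,325:]=0
z=P[...,2]; mm=(m>0)&(abs(z-.05)<.008)
q=P[mm]; print(len(q),np.median(q[:,2]))
r=cv2.minAreaRect(np.float32(q[:,:2]*1000)); print(r)
# fit front edge: for bins along the L-R direction, min along track x
y=(L-R)[:2]/np.linalg.norm((L-R)[:2]); x=np.array([y[1],-y[0]])
a=q[:,:2]@y; b=q[:,:2]@x; print('y',a.min(),a.max(),'x',b.min(),b.max())
e=[]
for t in np.arange(a.min()+.02,a.max()-.02,.012):
    k=abs(a-t)<.006; e.append((t,b[k].min()))
e=np.array(e); pf=np.polyfit(e[:,0],e[:,1],1); print(pf, np.std(e[:,1]-np.polyval(pf,e[:,0])))
print('yaw',np.degrees(np.arctan2(x[1],x[0]))-np.degrees(pf[0])*-1, np.degrees(np.arctan2(x[1],x[0])))
for n,(u,v) in dict(orange=(235,250),teal=(275,238),brown=(333,225)).items():
    w=P[v-25:v+25,u-22:u+22].reshape(-1,3); w=w[w[:,2]>.03]; print(n,w.min(0),w.max(0))
E
```

```text
corners [0.52606935 0.13723798 0.05      ] [ 0.50514792 -0.12680715  0.05      ] 0.26487267428633715
toe [[ 0.44029762  0.03602905  0.0355    ]
 [ 0.43180464 -0.02085599  0.0355    ]]
pad [[0.45817712 0.01170182 0.04      ]]
depth pad [0.45730791 0.01120807 0.04285081] worktop [0.31776022 0.10913588 0.00038393] deck [0.54658149 0.08862327 0.05072092]
2791 0.05089718465918802
((608.8408203125, 1.9030914306640625), (267.05120849609375, 186.98455810546875), 85.54960632324219)
y -0.0836442898255199 0.18349296916126673 x 0.5131833717053196 0.7002084704697651
[-0.00260641  0.51428569] 0.0006034898528160202
yaw -4.6796637329846416 -4.530327222242834
orange [ 0.16235326 -0.1576604   0.03024014] [0.4402883  0.01523208 1.00259651]
teal [ 0.16235326 -0.1576604   0.03058212] [ 0.52335791 -0.07135513  1.00259651]
brown [ 0.16235326 -0.26478399  0.03141372] [ 0.52980488 -0.1576604   1.00259651]
```

Run:
```python
from h import *
for cam in ['top','scene']:
    c=pickle.load(open(cam+'0.pkl','rb')); d=np.load(cam+'0.npy'); P=cloud(c,d); P[d<=0]=0
    hsv=cv2.cvtColor(cv2.imread(f'pics/{cam}0.png'),cv2.COLOR_BGR2HSV)
    for n,lo,hi in [('orange',(3,150,60),(12,255,255)),('teal',(82,80,30),(98,255,255)),('purple',(125,80,20),(150,255,255)),('brown',(0,40,10),(12,160,90))]:
        m=cv2.inRange(hsv,lo,hi)>0
        q=P[m]; q=q[(q[:,2]>.02)&(q[:,2]<.3)&(q[:,0]>.2)&(q[:,0]<.9)]
        if n=='brown': q=q[(q[:,0]<.56)&(q[:,1]<-.08)&(q[:,1]>-.3)]
        if len(q)<20: print(n,len(q));continue
        x,y=np.median(q[:,:2],0); k=np.hypot(q[:,0]-x,q[:,1]-y)<.09; q=q[k]
        print(cam,n,len(q),np.percentile(q,2,0).round(3),np.percentile(q,98,0).round(3))
```

```text
orange 1
top teal 219 [ 0.396 -0.117  0.153] [ 0.433 -0.079  0.181]
top purple 251 [ 0.302 -0.232  0.157] [ 0.341 -0.194  0.18 ]
top brown 402 [ 0.472 -0.256  0.023] [ 0.519 -0.201  0.23 ]
scene orange 853 [ 0.308 -0.057  0.023] [ 0.359 -0.017  0.252]
scene teal 534 [ 0.394 -0.126  0.024] [ 0.432 -0.097  0.178]
scene purple 734 [ 0.301 -0.239  0.024] [ 0.34  -0.213  0.177]
scene brown 1182 [ 0.472 -0.265  0.023] [ 0.521 -0.226  0.226]
```

Run:
```python
from h import *
c=pickle.load(open('scene0.pkl','rb')); d=np.load('scene0.npy'); P=cloud(c,d)
T=np.array([.1916,.5944]); u=T/np.hypot(*T)
q=P[(d>0)]; q=q[np.hypot(*(q[:,:2]-T).T)<.35]; q=q[(q[:,2]>.2)&(q[:,0]>.0)]
r=(q[:,:2]-T)@u; s=(q[:,:2]-T)@[-u[1],u[0]]
for z in np.arange(.2,.75,.03):
    k=(abs(q[:,2]-z)<.015)&(abs(s)<.12)
    if k.sum()>3: print(round(z-.253,3),k.sum(),'r',np.percentile(r[k],[2,98]).round(3),'s',np.percentile(s[k],[2,98]).round(3))
```

```text
0.007 86 r [-0.06   0.049] s [-0.011  0.011]
0.037 101 r [-0.075  0.065] s [-0.014  0.014]
0.067 133 r [-0.076  0.063] s [-0.018  0.012]
0.097 118 r [-0.072  0.012] s [-0.031  0.028]
0.127 175 r [-0.042 -0.002] s [-0.036  0.032]
0.157 177 r [-0.041  0.004] s [-0.038  0.032]
0.187 203 r [-0.044 -0.   ] s [-0.037  0.033]
0.217 203 r [-0.043  0.   ] s [-0.037  0.033]
0.247 213 r [-0.042 -0.002] s [-0.038  0.034]
0.277 287 r [-0.046  0.   ] s [-0.063  0.056]
0.307 378 r [-0.108  0.001] s [-0.065  0.057]
0.337 156 r [-0.211 -0.041] s [-0.061  0.06 ]
```

Run:
```python
from rig import manip
import numpy as np
print([a for a in dir(manip) if not a.startswith('_')])
from scipy.optimize import least_squares
```

```text
['MotionError', 'close_job', 'tip_reach']
```

```bash
cat > go.py <<'E'
import sys,numpy as np
from scipy.spatial.transform import Rotation as Ro
from rig import telemetry
X=np.array([.99688,-.07899,0]);Y=np.array([.07899,.99688,0]);Z=np.array([0,0,1.])
RT=np.c_[-X,Y,-Z]   # tool down, closing line along track y
def step(p,R=RT):
    s=telemetry.sense(); R0=s['tool_rot']
    d=R0.T@(np.array(p)-s['eef_pos'])/.3; r=Ro.from_matrix(R0.T@R).as_rotvec()/(np.pi/2)
    print('t',round(s['t'],2),'pos',s['eef_pos'].round(4),'F',s['wrist_force'].round(1),'w',round(s['width'],4),'| row',d.round(4),r.round(4))
if __name__=='__main__': step([float(a) for a in sys.argv[1:4]])
E
python3 go.py .438 .0114 .24
```

```text
t 0.1 pos [0.1916 0.5945 0.2526] F [ 0.4 -0.6  0.2] w 0.0851 | row [-1.3779 -1.5979  0.0441] [-8.000e-04 -1.000e-04 -1.482e-01]
```

```bash
python3 -m jog '[64,-0.65,-0.75,0,0,0,-0.148, 64,-0.65,-0.75,0,0,0,-0.148, 64,-0.65,-0.75,0,0,0,-0.148, 64,-0.65,-0.75,0,0,0,-0.148, 64,-0.65,-0.75,0,0,0,-0.148]'; python3 go.py .438 .0114 .24
```

```text
t: 0.72
eef_pos: [0.3086, 0.3186, 0.2531]
tool_rot: [[-0.997, 0.08, -0.0], [0.08, 0.997, -0.001], [0.0, -0.001, -1.0]]
wrist_force: [0.5, -0.3, 0.6]
width: 0.0643
grip_force: 0.0
t 0.72 pos [0.3086 0.3186 0.2531] F [ 0.5 -0.3  0.6] w 0.0643 | row [-0.5116 -0.9863  0.0442] [-0.0003 -0.     -0.0004]
```

```bash
python3 -m jog '[64,-0.48,-0.9,0.04,0,0,0, 64,-0.48,-0.9,0.04,0,0,0, 64,-0.48,-0.9,0.04,0,0,0, 64,-0.48,-0.9,0.04,0,0,0, 64,-0.48,-0.9,0.04,0,0,0]' | head -2; python3 go.py .438 .0114 .20
```

```text
t: 1.35
eef_pos: [0.4309, 0.0382, 0.2413]
t 1.35 pos [0.4309 0.0382 0.2413] F [0.7 0.4 0. ] w 0.0639 | row [-0.0308 -0.0872  0.1376] [ 0.0001  0.0002 -0.0005]
```

```bash
python3 -m jog '[64,-0.031,-0.087,0.13,0,0,0, 64,-0.031,-0.087,0.13,0,0,0, 64,-0.031,-0.087,0.13,0,0,0]' | head -2
python3 - <<'E'
from h import *
from rig import grab_frame, calibration
c=calibration('wrist'); im,d=grab_frame('wrist')
pickle.dump(c,open('w1.pkl','wb')); np.save('w1.npy',d); cv2.imwrite('pics/w1.png',im); print(c['origin'])
E
```

```text
t: 1.72
eef_pos: [0.4376, 0.0139, 0.2026]
[0.36553992 0.01972889 0.32364975]
```

View pics/w1.png

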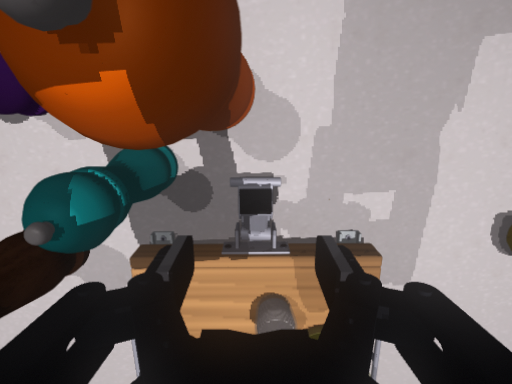

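The wrist view shows the toe bar spanning (231,181) to (285,181), the pad at (256,202) and the deck front edge at row ~247. The camera sits on the orange mill's side and would come down on it, so I'll lift, turn the tool half round and then descend.

```bash
python3 - <<'E'
from h import *
from go import X,Y
from rig import telemetry
c=pickle.load(open('w1.pkl','rb')); d=np.load('w1.npy'); P=cloud(c,d)
q=onz(c,[[231,181],[285,181]],.0405); print('toe',q,'ab',(q@X),(q@Y))
q=onz(c,[[256,202]],.04); print('pad',q,q@X,q@Y)
q=onz(c,[[132,247],[381,247]],.05);print('edge',q@X,q@Y)
print(P[195:208,245:268].reshape(-1,3).mean(0),P[181,240:276].mean(0),P[181,258]@X)
im=cv2.imread('pics/w1.png'); g=cv2.cvtColor(im,cv2.COLOR_BGR2GRAY); print(g[174:192,258],g[181,224:240],g[181,276:292],g[240:260,200])
print(telemetry.sense()['q'].round(3))
E
python3 go.py .438 .011 .285
```

```text
toe [[ 0.43507065 -0.0093519   0.0405    ]
 [ 0.43945904  0.04512583  0.0405    ]] ab [0.43445193 0.43452344] [0.02504351 0.0796979 ]
pad [[0.45958432 0.01410404 0.04      ]] [0.45703634] [0.0503626]
edge [0.50312111 0.50345627] [-0.07944094  0.18112238]
[0.45755166 0.0142444  0.0429672 ] [0.43725231 0.01737557 0.0403838 ] 0.43467568388069244
[105 105  86  82 115 139 158 185 198 189 130  91  92  94  72  45  37  36] [102 103 103 102 101  97  88  91  92  92  91  92  93  93  93  93] [181 181 182 182 172 160 170 169 170 170 181 199 199 198 198 199] [77 70 70 64 52 47 49 51 52 52 50 49 51 53 53 52 57 66 70 71]
[ 0.029  0.122  2.067  0.     0.952 -1.463]
t 1.77 pos [0.4379 0.0143 0.203 ] F [ 0.6 -0.3 -0. ] w 0.0643 | row [-0.0014 -0.0107 -0.2734] [0.0002 0.0004 0.0001]
```

```bash
python3 -m jog '[64,0,0,-0.27,0,0,0, 64,0,0,-0.27,0,0,0, 64,0,0,-0.27,0,0,0.11, 64,0,0,-0.27,0,0,0.22, 64,0,0,-0.27,0,0,0.33]' | head -2; python3 -m jog '[64,0,0,0,0,0,0.118, 64,0,0,0,0,0,0.236, 64,0,0,0,0,0,0.354, 64,0,0,0,0,0,0.472, 64,0,0,0,0,0,0.59]' | head -2;  python3 -m jog '[64,0,0,0,0,0,0.118, 64,0,0,0,0,0,0.236, 64,0,0,0,0,0,0.354, 64,0,0,0,0,0,0.472, 64,0,0,0,0,0,0.59]' | head -2
python3 - <<'E'
from go import *
step([.4376,.0145,.16],np.c_[X,-Y,-Z])
E
```

```text
t: 2.4
eef_pos: [0.4379, 0.0148, 0.2846]
t: 3.02
eef_pos: [0.4378, 0.0148, 0.2845]
t: 3.65
eef_pos: [0.4378, 0.0148, 0.2845]
t 3.65 pos [0.4378 0.0148 0.2845] F [0.6 0.4 0.5] w 0.0643 | row [-1.90e-03 -1.00e-04  4.15e-01] [ 2.000e-04 -1.200e-03  4.872e-01]
```

```bash
sed -i 's/^RT=.*/RT=np.c_[X,-Y,-Z]/' go.py; python3 -m jog '[64,0,0,0,0,0,0.118, 64,0,0,0,0,0,0.236, 64,0,0,0,0,0,0.354, 64,0,0,0,0,0,0.487, 64,0,0,0.1,0,0,0.487]' | head -2;  python3 go.py .4376 .0145 .10
```

```text
t: 4.28
eef_pos: [0.4395, 0.0149, 0.2559]
t 4.28 pos [0.4395 0.0149 0.2559] F [ 0.4  0.6 -1.9] w 0.0638 | row [-0.0098  0.0021  0.5195] [-0.0005 -0.0042  0.0021]
```

```bash
python3 -m jog '[64,-0.004,0,0.17,0,0,0, 64,-0.004,0,0.34,0,0,0, 64,-0.004,0,0.48,0,0,0, 64,-0.004,0,0.5,0,0,0, 64,-0.004,0,0.5,0,0,0]' | grep -E "t:|pos|force"
python3 - <<'E'
from h import *
from rig import grab_frame, calibration
c=calibration('wrist'); im,d=grab_frame('wrist')
pickle.dump(c,open('w2.pkl','wb')); np.save('w2.npy',d); cv2.imwrite('pics/w2.png',im); print(c['origin'])
E
python3 go.py .4376 .0145 .0365
```

```text
t: 4.9
eef_pos: [0.4372, 0.0143, 0.1044]
tool_rot: [[0.997, -0.073, 0.001], [-0.073, -0.997, 0.0], [0.001, -0.0, -1.0]]
wrist_force: [0.7, 0.6, 0.4]
grip_force: 0.0
[0.50960387 0.00899373 0.22553185]
t 4.95 pos [0.4377 0.0142 0.1049] F [ 1.   0.3 -0.2] w 0.0639 | row [-0.0011 -0.001   0.2281] [-0.0002 -0.0016  0.0034]
```

View pics/w2.png

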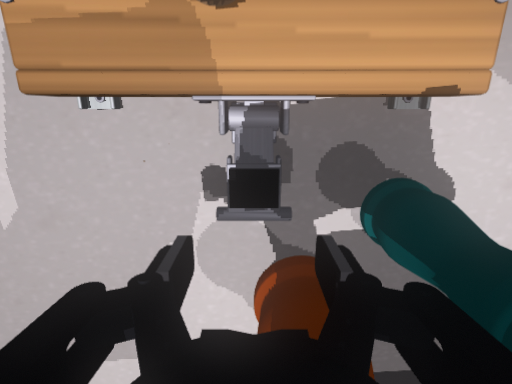

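The toe bar runs (217,213)–(292,213), centred between the fingers (192 and 316), so the lateral alignment is good. I'll check the fore-aft distance by ray.

Run:
```python
from h import *
from go import X,Y
c=pickle.load(open('w2.pkl','rb')); d=np.load('w2.npy'); P=cloud(c,d)
q=onz(c,[[217,213],[292,213]],.0375); print('toe',q.mean(0),q@X,q@Y)
q=onz(c,[[254,187]],.04); print('pad',q,q@X,q@Y)
print('depth toe',P[209:218,254].round(4))
s=np.array([.4377,.0142,.1049]);print(s@X,s@Y)
```

```text
toe [0.43948503 0.01394841 0.0375    ] [0.43688226 0.43714185] [0.07466073 0.0225789 ]
pad [[0.45886201 0.01285446 0.04      ]] [0.45641498] [0.04905987]
depth toe [[0.4436 0.014  0.0408]
 [0.4427 0.0141 0.0403]
 [0.442  0.0141 0.0404]
 [0.4413 0.0142 0.0405]
 [0.4409 0.0142 0.0411]
 [0.4397 0.0143 0.0401]
 [0.439  0.0143 0.0401]
 [0.4384 0.0144 0.0405]
 [0.438  0.0144 0.0413]]
0.43521271799999994 0.048729619
```

```bash
python3 -m jog '[64,0.005,0,0.1,0,0,0, 64,0.005,0,0.17,0,0,0, 64,0.005,0,0.21,0,0,0, 64,0.005,0,0.228,0,0,0, 64,0.005,0,0.228,0,0,0]'; python3 -m jog '[58,0,0,0,0,0,0, 54,0,0,0,0,0,0, 50,0,0,0,0,0,0, 46,0,0,0,0,0,0, 46,0,0,0,0,0,0]'; python3 go.py .4392 .0142 .0365
```

```text
t: 5.58
eef_pos: [0.4384, 0.0136, 0.0354]
tool_rot: [[0.997, -0.075, 0.001], [-0.075, -0.997, 0.0], [0.001, -0.0, -1.0]]
wrist_force: [-0.4, -0.5, -0.5]
width: 0.0642
grip_force: 0.0
t: 6.2
eef_pos: [0.4384, 0.0143, 0.0354]
tool_rot: [[0.997, -0.075, 0.001], [-0.075, -0.997, 0.001], [0.001, -0.001, -1.0]]
wrist_force: [-1.4, 7.9, 5.4]
width: 0.0498
grip_force: 61.1
t 6.2 pos [0.4384 0.0143 0.0354] F [-1.4  7.9  5.4] w 0.0498 | row [ 0.0028  0.0001 -0.0036] [-0.0007 -0.0005  0.0023]
```

```bash
python3 -m jog '[46,0.006,0,-0.021,0,0,0, 46,0.0145,0,-0.041,0,0,0, 46,0.025,0,-0.061,0,0,0, 46,0.037,0,-0.079,0,0,0, 46,0.051,0,-0.096,0,0,0]'; python3 -m jog '[46,0.008,0,-0.008,0,0,0, 46,0.0155,0,-0.0155,0,0,0, 46,0.0155,0,-0.0155,0,0,0]'
```

```text
t: 6.82
eef_pos: [0.4513, 0.0133, 0.063]
tool_rot: [[0.997, -0.075, -0.004], [-0.075, -0.997, 0.001], [-0.004, -0.001, -1.0]]
wrist_force: [-1.1, 9.7, -12.3]
width: 0.0498
grip_force: 64.1
t: 7.2
eef_pos: [0.4562, 0.013, 0.0676]
tool_rot: [[0.997, -0.075, -0.003], [-0.075, -0.997, 0.001], [-0.003, -0.001, -1.0]]
wrist_force: [-1.2, 10.0, -8.5]
width: 0.0497
grip_force: 64.3
```

Run:
```python
from h import *
from go import X,Y
from rig import grab_frame, calibration
c=calibration('wrist'); im,d=grab_frame('wrist'); cv2.imwrite('pics/w3.png',im); np.save('w3.npy',d); pickle.dump(c,open('w3.pkl','wb'))
```

```text
(no output)
```

View pics/w3.png

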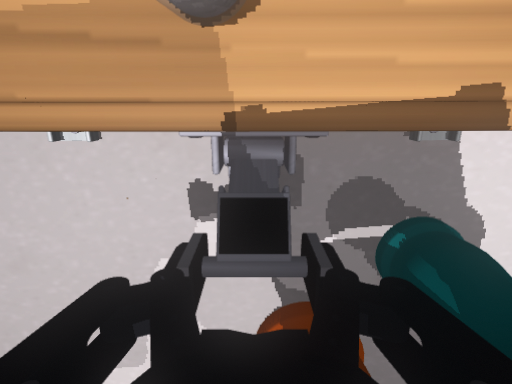

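The toe bar is held between the fingers at (255,267) and the pad spans rows 195–257. I'll get the lever angle from the depth along column 254.

Run:
```python
from h import *
from go import X,Y
c=pickle.load(open('w3.pkl','rb')); d=np.load('w3.npy'); P=cloud(c,d)
q=P[202:252,235:272].reshape(-1,3); f=np.polyfit(q@X,q[:,2],1); print('angle',np.arctan(-f[0]),'pad',(q@X).mean(),q[:,2].mean())
print('toe',P[262:271,254]@X,P[262:271,254,2]); 
e=P[118:132,80:130]; print('front edge b', [(round(float((P[r,90:125]@X).mean()),4),round(float(P[r,90:125,2].mean()),4)) for r in range(110,136,3)])
```

```text
angle -0.27483852129164377 pad 0.47203156832938165 0.06156151482618966
toe [0.45627213 0.45620198 0.45558429 0.45580884 0.45517641 0.45446182
 0.45422829 0.45353385 0.45234318] [0.06725976 0.06804608 0.06789728 0.06916561 0.06899011 0.06868329
 0.06917229 0.06890524 0.06784135]
front edge b [(0.5248, 0.0503), (0.5236, 0.0544), (0.5221, 0.0504), (0.5208, 0.0504), (0.5194, 0.0505), (0.5181, 0.0502), (0.5167, 0.0498), (0.5151, 0.0475), (0.5094, 0.0019)]
```

Run:
```python
from h import *
from go import X,Y
c=pickle.load(open('w3.pkl','rb')); d=np.load('w3.npy'); P=cloud(c,d)
for r in range(190,274,4): 
    q=np.median(P[r,238:270],0); print(r,round(q@X,4),q[2].round(4))
```

```text
190 0.4861 0.048
194 0.4852 0.052
198 0.4837 0.0536
202 0.4823 0.0559
206 0.4801 0.0555
210 0.4788 0.0573
214 0.4771 0.0585
218 0.4752 0.0586
222 0.4737 0.0602
226 0.472 0.0614
230 0.47 0.0612
234 0.4689 0.0633
238 0.4671 0.0639
242 0.4651 0.064
246 0.4638 0.0658
250 0.4622 0.0666
254 0.4596 0.0657
258 0.458 0.0666
262 0.4563 0.0674
266 0.455 0.0687
270 0.4531 0.0691
```

```bash
python3 -m jog '[46,0.005,0,-0.006,0,0,0, 46,0.01,0,-0.011,0,0,0, 46,0.016,0,-0.011,0,0,0, 46,0.025,0,-0.011,0,0,0, 46,0.035,0,-0.011,0,0,0]' | grep -E "t:|pos|wrist|width"; python3 -m jog '[46,0.01,0,0,0,0,0, 46,0.02,0,0,0,0,0, 46,0.03,0,0,0,0,0, 46,0.04,0,0,0,0,0, 46,0.05,0,0,0,0,0]'| grep -E "t:|pos|wrist|width"; python3 -m jog '[46,0.01,0,0,0,0,0, 46,0.02,0,0,0,0,0, 46,0.03,0,0,0,0,0, 46,0.04,0,0,0,0,0, 46,0.05,0,0,0,0,0]'| grep -E "t:|pos|wrist|width"
```

```text
t: 7.88
eef_pos: [0.4663, 0.0123, 0.0707]
tool_rot: [[0.997, -0.076, -0.004], [-0.076, -0.997, 0.002], [-0.004, -0.001, -1.0]]
wrist_force: [-1.6, 8.7, -10.3]
width: 0.0498
t: 8.5
eef_pos: [0.4813, 0.0112, 0.0707]
tool_rot: [[0.997, -0.076, -0.004], [-0.076, -0.997, 0.002], [-0.004, -0.001, -1.0]]
wrist_force: [-2.2, 9.2, -8.3]
width: 0.0497
t: 9.12
eef_pos: [0.4963, 0.0101, 0.0707]
tool_rot: [[0.997, -0.076, -0.004], [-0.076, -0.997, 0.002], [-0.004, -0.001, -1.0]]
wrist_force: [-1.3, 8.7, -9.3]
width: 0.0499
```

```bash
python3 -m jog '[46,0.01,0,0,0,0,0, 46,0.02,0,0,0,0,0, 46,0.03,0,0,0,0,0, 46,0.04,0,0,0,0,0, 46,0.045,0,0,0,0,0]'| grep -E "t:|pos|wrist_f"; for i in 1 ; do python3 -m jog '[46,0.004,0,0,0,0,0, 46,0.008,0,0,0,0,0, 46,0.012,0,0,0,0,0]'| grep -E "t:|pos|wrist_f"; done;  python3 -m jog '[46,0.004,0,0,0,0,0, 46,0.008,0,0,0,0,0]'| grep -E "t:|pos|wrist_f"
```

```text
t: 9.75
eef_pos: [0.51, 0.0091, 0.0707]
tool_rot: [[0.997, -0.076, -0.004], [-0.076, -0.997, 0.002], [-0.004, -0.001, -1.0]]
wrist_force: [-2.2, 8.6, -7.4]
t: 10.12
eef_pos: [0.5134, 0.0088, 0.0707]
tool_rot: [[0.997, -0.076, -0.004], [-0.076, -0.997, 0.002], [-0.004, -0.001, -1.0]]
wrist_force: [-1.6, 7.2, -7.3]
t: 10.38
eef_pos: [0.5158, 0.0086, 0.0707]
tool_rot: [[0.997, -0.076, -0.004], [-0.076, -0.997, 0.002], [-0.004, -0.001, -1.0]]
wrist_force: [-1.4, 8.0, -7.8]
```

```bash
python3 -m jog '[46,0.005,0,0,0,0,0, 46,0.01,0,0,0,0,0, 46,0.01,0,0,0,0,0]'| grep -E "eef|wrist_f";  python3 -m jog '[46,0.005,0,0,0,0,0, 46,0.01,0,0,0,0,0, 46,0.01,0,0,0,0,0]'| grep -E "eef|wrist_f"
```

```text
eef_pos: [0.5191, 0.0084, 0.0707]
wrist_force: [0.6, 6.9, -8.2]
eef_pos: [0.5217, 0.0082, 0.0707]
wrist_force: [-3.0, 8.1, -7.5]
```

```bash
python3 -c "
from rig import telemetry
s=telemetry.sense();print(s['wrist_force'],s['moment'])"
```

```text
[-3.03874441  8.08518478 -7.46638348] [ 1.46369302  0.55267004 -0.22803729]
```

```bash
python3 -m jog '[46,0.005,0,0,0,0,0, 46,0.01,0,0,0,0,0]'| grep -E "eef|wrist_f";  python3 -m jog '[46,0.005,0,0,0,0,0]'| grep -E "eef|wrist_f"; python3 -m jog '[46,0.005,0,0,0,0,0]'| grep -E "eef|wrist_f"
```

```text
eef_pos: [0.5236, 0.0081, 0.0706]
wrist_force: [-6.4, 8.7, -2.5]
eef_pos: [0.5246, 0.0079, 0.0706]
wrist_force: [-8.4, 9.6, -1.7]
eef_pos: [0.5257, 0.0079, 0.0705]
wrist_force: [-9.8, 9.8, 1.2]
```

The buffers were felt from about x=0.521 and now push back with about 8 N, so the tray is roughly 2 mm past home. Next I'll swing the lever down along its arc, holding the tray there.

```bash
python3 -m jog '[46,-0.01,0,0.0095,0,0,0, 46,-0.0187,0,0.0183,0,0,0, 46,-0.0327,0,0.0353,0,0,0, 46,-0.039,0,0.045,0,0,0, 46,-0.045,0,0.0537,0,0,0]'| grep -E "eef|wrist_f|width"
```

```text
eef_pos: [0.5146, 0.0087, 0.0558]
wrist_force: [-6.9, 7.7, 10.9]
width: 0.0498
```

```bash
python3 -m jog '[46,-0.005,0,0.01,0,0,0, 46,-0.01,0,0.0195,0,0,0, 46,-0.0145,0,0.03,0,0,0]'| grep -E "eef|wrist_f|width"; python3 -m jog '[46,-0.004,0,0.01,0,0,0, 46,-0.0075,0,0.02,0,0,0, 46,-0.0105,0,0.031,0,0,0]'| grep -E "eef|wrist_f|width"
```

```text
eef_pos: [0.5105, 0.009, 0.047]
wrist_force: [-6.8, 7.8, 13.8]
width: 0.0497
eef_pos: [0.508, 0.0091, 0.0378]
wrist_force: [-5.4, 7.9, 11.9]
width: 0.0495
```

```bash
python3 -m jog '[46,-0.001,0,0.006,0,0,0, 46,-0.002,0,0.012,0,0,0, 46,-0.002,0,0.012,0,0,0]'| grep -E "eef|wrist_f|width"
python3 - <<'E'
from h import *
from go import X,Y
from rig import grab_frame, calibration
c=calibration('wrist'); im,d=grab_frame('wrist'); cv2.imwrite('pics/w4.png',im); P=cloud(c,d)
for r in range(180,274,6): 
    q=np.median(P[r,238:270],0); print(r,round(q@X,4),q[2].round(4))
E
```

```text
eef_pos: [0.5077, 0.0092, 0.035]
wrist_force: [-7.7, 8.3, 22.4]
width: 0.0498
180 0.5474 0.0325
186 0.5449 0.0338
192 0.5424 0.0351
198 0.54 0.0361
204 0.5382 0.0391
210 0.5359 0.04
216 0.5335 0.0407
222 0.5303 0.0396
228 0.5279 0.0408
234 0.5243 0.0392
240 0.5221 0.0402
246 0.5185 0.0389
252 0.516 0.0402
258 0.5128 0.0396
264 0.5092 0.0388
270 0.5053 0.0374
```

View pics/w4.png

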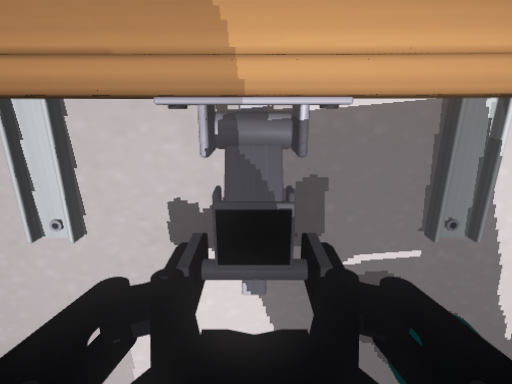

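The pad is level at z=0.040 (rows 208–264), so the lever is fully down behind the bar. Now I'll open the fingers and withdraw straight up.

```bash
python3 -m jog '[54,0,0,0,0,0,0, 58,0,0,0,0,0,0, 64,0,0,0,0,0,0, 64,0,0,0,0,0,0]'| grep -E "eef|wrist_f|width"; python3 -m jog '[64,0,0,-0.05,0,0,0, 64,0,0,-0.15,0,0,0, 64,0,0,-0.3,0,0,0, 64,0,0,-0.45,0,0,0, 64,0,0,-0.45,0,0,0]'| grep -E "t:|eef|wrist_f|width"
python3 - <<'E'
from h import *
from go import X,Y
from rig import grab_frame, calibration
c=calibration('wrist'); im,d=grab_frame('wrist'); cv2.imwrite('pics/w5.png',im); P=cloud(c,d)
t,_=grab_frame('top'); s,_=grab_frame('scene'); cv2.imwrite('pics/end.png',np.vstack([np.hstack([cv2.resize(t,(400,300)),cv2.resize(s,(400,300))]),np.hstack([cv2.resize(im,(400,300)),np.zeros((300,400,3),np.uint8)])]))
E
```

```text
eef_pos: [0.5081, 0.0082, 0.0335]
wrist_force: [0.2, 0.6, 0.1]
width: 0.0642
t: 14.55
eef_pos: [0.5105, 0.0083, 0.1729]
tool_rot: [[0.997, -0.075, 0.007], [-0.075, -0.997, 0.0], [0.007, -0.001, -1.0]]
wrist_force: [0.5, -0.5, -0.7]
width: 0.0641
```

View pics/end.png

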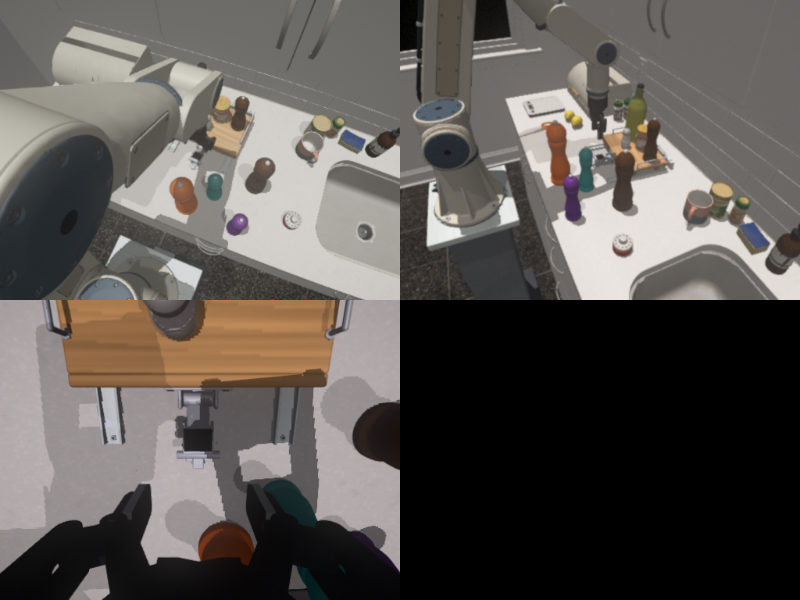

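Everything is standing and the tray is back, with the lever at (197,440) in the lower picture. One last depth check on the pad level and the front edge before handing in.

Run:
```python
from h import *
from go import X,Y
from rig import grab_frame, calibration, telemetry
c=calibration('wrist'); im,d=grab_frame('wrist'); P=cloud(c,d)
q=P[167:192,240:266].reshape(-1,3); print('pad z',np.median(q[:,2]),'tilt',-np.polyfit(q@X,q[:,2],1)[0],'b',np.median(q@X))
print('toe top',np.median(P[196:202,235:272,2]), 'edge b',onz(c,[[250,110]],.05)@X, telemetry.sense()['wrist_force'])
```

```text
pad z 0.03984023056520057 tilt -1.6266866935963487 b 0.5164908567577091
toe top 0.03698243823823333 edge b [0.57575957] [ 0.00463141  0.17463921 -1.12797832]
```

```bash
python3 -c "
from rig import manip; print(manip.close_job())"
```

```text
the job is handed in; nothing more can be done
None
```

I flicked the brake up, rolled the tray about 65 mm back onto its buffers and pressed the lever down until it locked; the items on the tray are still standing and the job is handed in (the judge gave no verdict).

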